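Spin the plate turntable and brake it on its mark

TASK

Check that the plate turntable on the bench runs free and then index it: flick the platter with a fingertip (the blue stud is there for that) so that it spins on its own, untouched, for at least two seconds and no slower than a turn in eight seconds. Then brake it with a fingertip pressed on the flat of the platter so that it stands still with the red mark at the black pointer, and finish while still holding it there with that fingertip. Nothing is to be pinched or lifted: leave the dish in its seat and everything round the turntable where it is.

Things in the scene. Friction and masses are not known exactly. Their poses are not given: they have to be found in the camera images.
- turntable: grey foot of the plate turntable, fixed to the bench; origin on the turning axis at bench height, z up. From its -x side a bracket 24 mm wide rises 147 mm from the axis and carries a black pointer whose tip looks inward at the platter's rim, its top 1 mm below the platter's top face
- pointer (a point): point on the platter's rim circle (120 mm from the axis, at the height of the platter's top face, 60 mm above the bench) that the black pointer points at; it stands still
- platter: aluminium disc 240 mm across, 18 mm thick, 0.8 kg; turns endlessly either way about its z (up) on a nearly frictionless bearing (loses about 0.1 rad/s each second; a fingertip pressed on it stops it almost at once). Origin on the axis at its underside. Red mark at its -x, blue stud at its +x. Dish seat out to 35 mm from the axis (lip 5 mm high); from there to 100 mm the top is flat and free
- mark (a point): middle of the red mark's outer edge, on the platter's rim, 120 mm from the axis at the height of the top face; the mark is a flat red patch 30 mm wide along the rim and 26 mm deep, continued down the rim's side
- stud (a point): blue round finger stud, 14 mm in diameter and 22 mm high, fixed upright on the platter's top face, its axis 108 mm from the platter's axis and opposite the red mark; this point is the middle of its foot, at the height of the top face (60 mm above the bench)
- dish: round glassy petri dish, 59 mm across and 14 mm high, lying loose in the seat at the middle of the platter; origin at the centre of its underside, it turns with the platter
- timer: small white bench timer, 62x62x19 mm, loose bystander; origin at the centre of its underside
- tip_box: blue pipette tip box, 122x66x72 mm, loose bystander; origin at the centre of its underside
- tape_roll: brown roll of tape lying flat, 92x90x48 mm, loose bystander; origin at the centre of its underside
- spare_dish: petri dish 59 mm across and 14 mm high, loose on the bench, bystander; origin at the centre of its underside
- marker: white and black marker pen, 135 mm long along its y, 17 mm thick, loose bystander; origin at the centre of its underside
Mind the look-alikes: they are no part of the job. Leave any orange look-alike of the dish alone.

How it is judged:
On the way:
1. the platter spins on its own, untouched by the robot, at 0.75 rad/s or more for 2 s (angular speed of platter above 0.75 rad/s and contact force between each of the arm, the fingers and platter below 0.02 N), for 2 s.
At the end, for the whole second after the job is handed in: the platter stands still (under 0.1 rad/s) with the middle of the red mark within 18 mm of the pointer along the rim, a fingertip presses on the platter (more than 0.5 N, not on the stud), and the dish lies in its seat (within 8 mm of the middle, not raised 5 mm) (horizontal distance between mark and pointer below 0.018 m and angular speed of platter below 0.1 rad/s and contact force between the fingers and platter above 0.5 N and contact force between the fingers and platter_c0 below 0.5 N and horizontal distance between dish and platter below 0.008 m and z of dish in the frame of platter below 0.023 m); the arm keeps its last pose, push and grip.
It fails at once if the dish is lifted or thrown out of its seat (z of dish in the frame of platter above 0.026 m or horizontal distance between dish and platter above 0.012 m).
It fails at once if the fingers press on or grip the dish (over 3 N) (contact force between the fingers and dish above 3 N).
It fails at once if the stud is pinched or rammed (over 60 N) (contact force between the fingers and platter_c0 above 60 N).
It fails at once if a bystander is moved by more than 20 mm or lifted (distance of any of timer, tip_box, tape_roll, spare_dish, marker from where it was at the start of the episode above 0.02 m).
It also fails if it takes over 40 s, if anything falls off the work surface, if the arm or the gripper's body presses on something with over 40 N, if the wrist force passes 120 N, or if a joint passes its speed limit or range.

ROBOT

A 7-joint arm with a two-finger parallel gripper is mounted at the origin on a cart in front of the work surface, level with it; the furniture and walls round the work are solid. World frame = base frame: x ahead of the robot, y to its left, z up, the work surface at z = 0. Lengths are in m, angles in rad, forces in N, time in s.
With the tool pointing down it reaches from about 0.4 to 0.85 m from the base axis. Payload 10.4 kg.
Tool frame: the origin (TCP) lies midway between the tips of the shut fingers; the grasp point (between the pads) lies 19 mm behind it; z points along the fingers, y is the direction in which the jaws open and shut (so a half turn about z gives the same grasp; the last joint's range is limited). The gripper opens to 85 mm and grips with 20 to 120 N. Pads are 22 mm wide; open, the fingers measure 114 mm over their backs; the gripper's body (76 mm by 85 mm) begins 54 mm behind the grasp point. The pads swing forward as they close: fully open they stand 13 mm farther back than shut.
Start: joints at [1.285, 0.332, -0.065, 1.46, 0.022, 1.35, -0.088], TCP at [0.162, -0.604, 0.231] pointing down, gripper open.
Joint ranges: [-2.6, 2.6], [-0.5, 2.12], [-1.47, 1.34], [0.16, 2.42], [-1.27, 4.41], [0.06, 2.06], [-2.6, 2.6]. Speed limits (rad/s): [2.22, 2.22, 2.79, 2.79, 3.14, 3.14, 3.14].

INTERFACE

Orientations are given as a rotation vector (axis times angle).
In Python, from workcell import readout, imaging, robot, spotter gives the robot as it stands.
- The arm moves only by the tool carry_out, never from a script. Its argument "commands" is a list of rows, each an object with "travel": the shift along the tool's x, y, z in m, a list of three; "turn": the turn about the tool's z in degrees; "grip": the finger opening in m, from 0 to 0.0854. A call has 1 to 8 rows; each row is the pose to reach, as a shift and turn from the pose measured when the call began, along the tool's axes at that moment; what a row does not reach only later rows make up. A row lasts 1/10 s, in which the tool goes at most 50 mm and 8.59 degrees, less where a joint would pass 70% of its speed; a pose out of reach is approached as far as the arm can. A call with a gripper value outside its range is refused whole. The fingers move at their own pace and stop on an object; the grip force is fixed at half the most. Time passes only in rows, so rows that repeat a pose let the fingers close. It gives the time, the measured TCP pose, the force and the opening at its end, in the units of the state.
- readout.read_state(): the state, without advancing time (a new reading comes with each control period).
- imaging.get_image(name): name is "scene" or "side" or "wrist"; returns the picture (480x640x3 uint8, red, green, blue); there is no depth.
- imaging.calibration(name): a dict with "vfov" (degrees; the focal length in pixels is half the picture's height over the tangent of half this angle, whatever the lens; pixels are square), "cx", "cy" (the principal point, pixels), "world_from_camera" (4x4, takes a point from camera to world coordinates); the wrist camera has in their place "mount" (4x4, takes a point from camera to tool coordinates, whose origin is the TCP and whose axes are the flange's). Camera axes: x right, y up, looking along -z (the intrinsics and any distortion apply to the point x, -y, -z); pixel columns grow to the right and rows downward; lengths in m; the calibration is good to about 2 mm. A picture is of the moment at which its call begins: read the wrist's pose just before it. calibration takes no time and is no camera call.
- robot.hand_in(): hands the job in, once; it reports no verdict.
Trained networks look in the newest picture that a camera, given by its name, has taken for a name from the list of things; names that differ only in an ending like _2 or _b are one class to them, and where a whole thing is asked for, a point or a joint stands for the part that bears it (a point fixed in the world has none). Each returns a list of dicts, best first, with "p" (0 to 1); they miss things now and then, are a little off and sometimes report something else, mostly with a low value. They report only what shows in the picture. A call takes as long as a camera call. They do not tell look-alikes from the thing itself.
- spotter.silhouettes(query, camera): "mask" (480x640 bool, what is visible of it) and "centre" ([column, row] in pixels, amid what is visible of it).
The state is a dict: "time": time; "q": joint angles; "qvel": joint speeds; "effort": joint torques, N m; "position": TCP position; "tool_rot": TCP orientation; "contact_force": force on the tool from outside, world axes, zero at the start; "torque": the same for the moment, N m; "opening": opening from 0.0 (shut) to 1.0 (fully open).
Only numpy, scipy, OpenCV 4.12 (cv2) and the standard library are available. Lean on these libraries where they do the work, as an engineer would, in place of code of your own. Each camera call takes 0.05 s, during which the arm holds its last target.

## Working session

There is one attempt and no reset: what is moved stays moved. The work goes in short steps, Python scripts to look and compute and a tool call to move; the robot and the scene stay as the last step left them, time stands still between calls to the robot, and variables do not carry over. Pictures are saved under pics/ and viewed, and the job is handed in when it is done.

Besides the shell and the picture viewer there is one more tool, called after ">>>" by a JSON object that holds its "fn" and its "kwargs". carry_out: Moves the arm, as the interface text tells. Its arguments: {"type":"object","properties":{"commands":{"type":"array"}},"required":["commands"]}

```bash
mkdir -p pics; ls; cat > h.py <<'E'
import numpy as np, cv2
from workcell import readout, imaging, robot, spotter
def snap(n,f):
    im=imaging.get_image(n); cv2.imwrite('pics/'+f,im[:,:,::-1]); return im
E
python3 - <<'E'
from h import *
s=readout.read_state(); print(s)
for n in('scene','side','wrist'):
    snap(n,n+'0.png'); print(n,imaging.calibration(n))
E
```

```text
pics
{'time': 0.0, 'q': array([ 1.28535393,  0.3328914 , -0.06470286,  1.46093537,  0.02158178,
        1.349922  , -0.08851514]), 'qvel': array([-1.53382831e-03, -8.89101785e-04,  1.44753377e-04, -2.16569190e-04,
       -6.74752562e-04, -7.59444725e-04,  7.43608761e-06]), 'effort': array([ 1.88302402e-03, -6.25444651e+01,  5.01976430e-02, -3.91601801e+01,
        1.61922741e-02,  9.88638669e-03,  9.31311945e-06]), 'position': array([ 0.16229396, -0.60316528,  0.23050659]), 'tool_rot': array([-3.11307162e+00, -4.11502399e-01,  3.77650101e-04]), 'contact_force': array([-0.26402363,  0.772032  , -0.99549677]), 'torque': array([ 0.00545761,  0.05011695, -0.04423726]), 'opening': 1.0009180540679075}
scene {'vfov': 47.85546381996862, 'cx': 324.3326214628539, 'cy': 239.77756705973712, 'world_from_camera': array([[-0.78642547,  0.44890257, -0.42428937, -0.0929033 ],
       [-0.61757264, -0.55831818,  0.55397188,  0.79049847],
       [ 0.01179093,  0.6976871 ,  0.71630558,  1.11083859],
       [ 0.        ,  0.        ,  0.        ,  1.        ]])}
side {'vfov': 43.67702035758187, 'cx': 316.2436618302169, 'cy': 243.34527252711757, 'world_from_camera': array([[-0.99857177,  0.03484562, -0.04049944,  0.43112892],
       [-0.05177561, -0.44415298,  0.8944537 ,  1.54185236],
       [ 0.01317985,  0.8952731 ,  0.44532278,  0.86678262],
       [ 0.        ,  0.        ,  0.        ,  1.        ]])}
wrist {'vfov': 69.5615861926632, 'cx': 314.4376611498034, 'cy': 239.95520476823114, 'mount': array([[ 5.21830943e-04,  9.49690294e-01,  3.13190156e-01,
         8.02293317e-02],
       [ 9.99999610e-01, -7.18747475e-04,  5.13288040e-04,
        -1.52663409e-03],
       [ 7.12569303e-04,  3.13189766e-01, -9.49690298e-01,
        -1.43455778e-01],
       [ 0.00000000e+00,  0.00000000e+00,  0.00000000e+00,
         1.00000000e+00]])}
```

View pics/scene0.png

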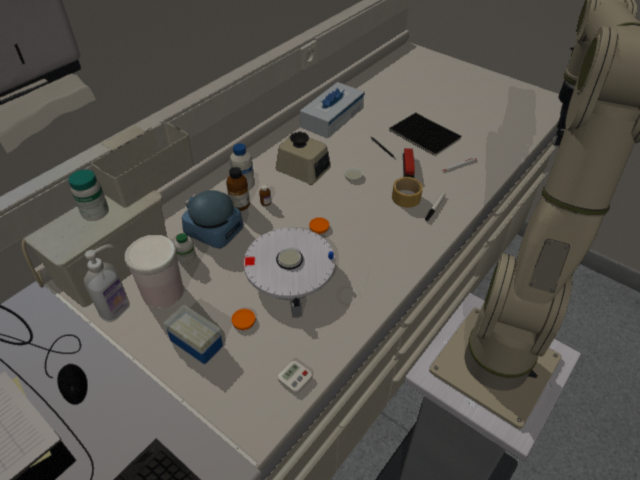

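View pics/side0.png

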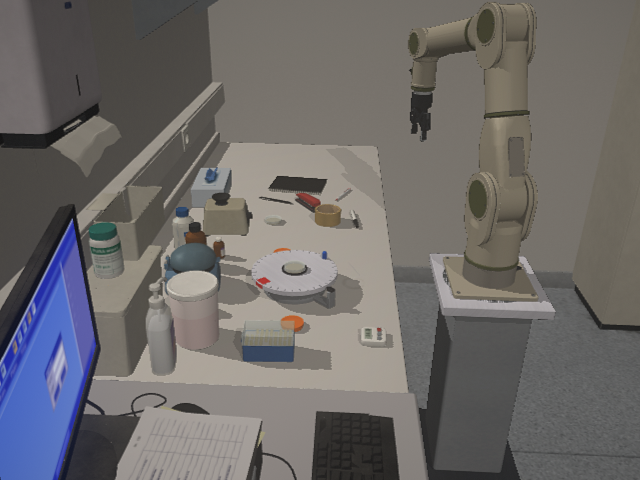

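View pics/wrist0.png

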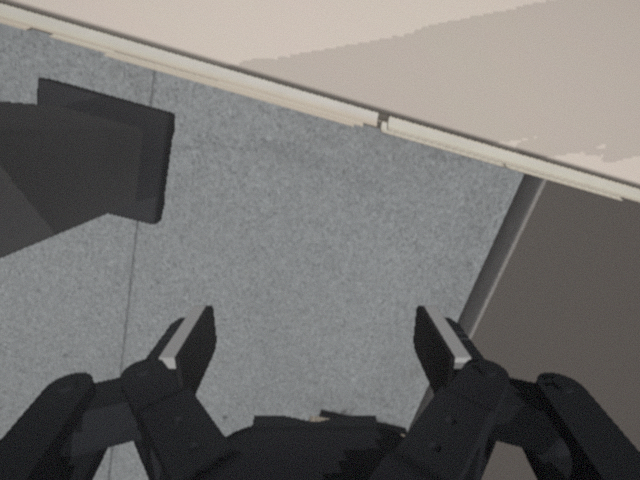

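```bash
cat >> h.py <<'E'
def ray(n,uv):
    c=imaging.calibration(n); f=240/np.tan(np.radians(c['vfov'])/2); T=c['world_from_camera']
    d=np.array([(uv[0]-c['cx'])/f,-(uv[1]-c['cy'])/f,-1.]); return T[:3,3],T[:3,:3]@d
def onz(n,uv,z):
    o,d=ray(n,uv); return o+d*(z-o[2])/d[2]
def proj(n,p):
    c=imaging.calibration(n); f=240/np.tan(np.radians(c['vfov'])/2); T=c['world_from_camera']
    q=T[:3,:3].T@(np.asarray(p,float)-T[:3,3]); return np.array([c['cx']+f*q[0]/-q[2],c['cy']-f*q[1]/-q[2]])
E
python3 - <<'E'
from h import *
for n in('scene','side'):
    im=imaging.get_image(n)
    c=(290,262) if n=='scene' else (295,280)
    cr=im[c[1]-75:c[1]+75,c[0]-100:c[0]+100]; cv2.imwrite('pics/crop_%s.png'%n,cv2.resize(cr,None,fx=4,fy=4,interpolation=cv2.INTER_CUBIC)[:,:,::-1])
    for q,z in(('platter',.06),('turntable',0),('mark',.06),('stud',.07),('dish',.07),('timer',.01),('tip_box',.04),('tape_roll',.024),('spare_dish',.007),('marker',.008)):
        for r in spotter.silhouettes(q,n)[:3]:
            print(n,q,round(r['p'],2),np.round(r['centre']),r['mask'].sum(),onz(n,r['centre'],z).round(3))
            if q=='platter': np.save('m_%s.npy'%n,r['mask'])
E
```

```text
scene platter 0.89 [288. 270.] 4799 [0.534 0.121 0.06 ]
scene turntable 0.74 [294. 375.] 739 [0.35  0.317 0.   ]
scene turntable 0.66 [291. 266.] 4946 [0.573 0.069 0.   ]
scene mark 0.89 [290. 266.] 4747 [0.542 0.108 0.06 ]
scene stud 0.6 [284. 267.] 4809 [0.544 0.127 0.07 ]
scene dish 0.83 [320. 222.] 249 [ 0.577 -0.062  0.07 ]
scene dish 0.69 [244. 319.] 388 [0.51  0.307 0.07 ]
scene dish 0.66 [288. 254.] 355 [0.565 0.085 0.07 ]
scene timer 0.83 [294. 375.] 722 [0.348 0.321 0.01 ]
scene tip_box 0.95 [194. 330.] 2031 [0.598 0.39  0.04 ]
scene tape_roll 0.74 [288. 267.] 4793 [0.564 0.09  0.024]
scene tape_roll 0.57 [410. 194.] 806 [ 0.468 -0.37   0.024]
scene spare_dish 0.66 [352. 174.] 204 [ 0.675 -0.351  0.007]
scene marker 0.56 [433. 208.] 132 [ 0.388 -0.375  0.008]
scene marker 0.53 [286. 251.] 362 [0.615 0.039 0.008]
scene marker 0.34 [294. 375.] 753 [0.347 0.32  0.008]
side platter 0.93 [293. 273.] 2989 [0.558 0.111 0.06 ]
side turntable 0.84 [298. 281.] 3518 [0.549 0.047 0.   ]
side mark 0.87 [297. 274.] 2973 [0.546 0.117 0.06 ]
side stud 0.59 [294. 275.] 2876 [0.554 0.14  0.07 ]
side dish 0.75 [297. 321.] 204 [0.527 0.359 0.07 ]
side dish 0.52 [296. 265.] 273 [0.553 0.079 0.07 ]
side dish 0.4 [281. 246.] 32 [ 0.607 -0.029  0.07 ]
side timer 0.75 [298. 277.] 2886 [0.551 0.042 0.01 ]
side timer 0.59 [374. 336.] 464 [0.341 0.322 0.01 ]
side tip_box 0.6 [270. 338.] 2181 [0.59  0.388 0.04 ]
side tip_box 0.3 [296. 265.] 241 [0.558 0.028 0.04 ]
side tape_roll 0.82 [326. 214.] 513 [ 0.485 -0.385  0.024]
side spare_dish 0.56 [270. 219.] 140 [ 0.682 -0.363  0.007]
side marker 0.39 [357. 219.] 83 [ 0.377 -0.383  0.008]
```

View pics/crop_scene.png

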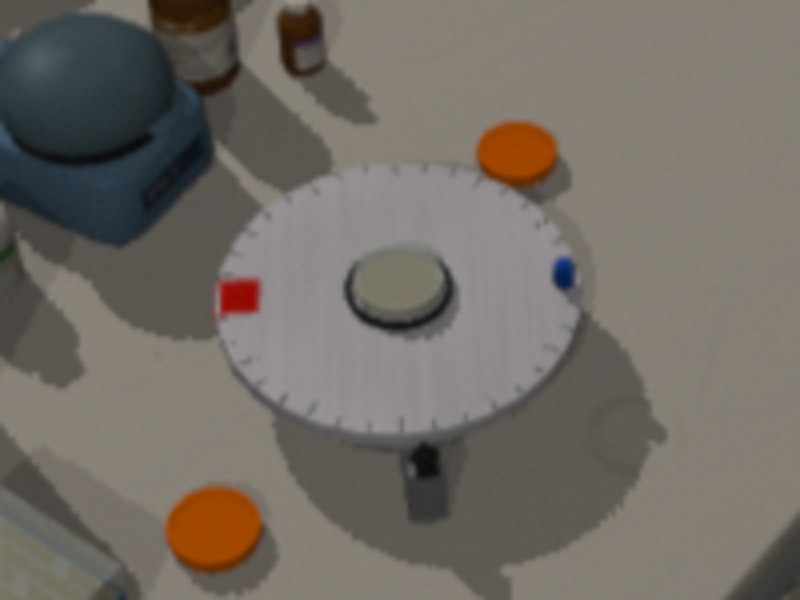

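View pics/crop_side.png

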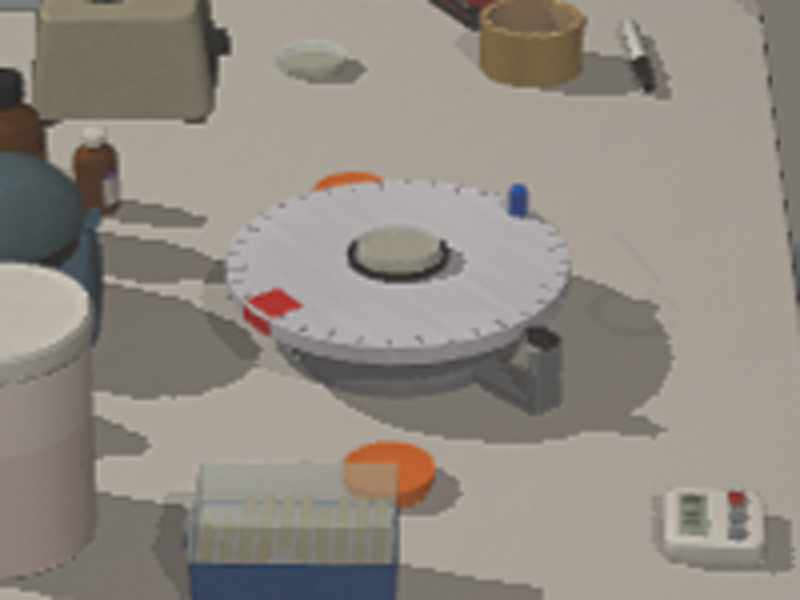

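```bash
cat > fit.py <<'E'
from h import *
from scipy.optimize import minimize
t=np.linspace(0,2*np.pi,120,endpoint=False)
def render(n,x,y):
    P=[]
    for z in(.06,.042):
        P+= [proj(n,(x+.12*np.cos(a),y+.12*np.sin(a),z)) for a in t]
    h=cv2.convexHull(np.float32(P))
    m=np.zeros((480*4,640*4),np.uint8); cv2.fillConvexPoly(m,np.int32(np.round(h*4+1.5)),1); return cv2.resize(m*1.,(640,480),interpolation=cv2.INTER_AREA)
if __name__=='__main__':
  M={n:cv2.morphologyEx(np.load('m_%s.npy'%n).astype(np.uint8),cv2.MORPH_CLOSE,np.ones((9,9))) for n in('scene','side')}
  for ns in(('scene',),('side',),('scene','side')):
    f=lambda p:sum(np.abs(render(n,*p)-M[n]).sum() for n in ns)
    r=minimize(f,[.555,.1],method='Nelder-Mead',options=dict(initial_simplex=[[.555,.1],[.575,.1],[.555,.12]])); print(ns,r.x,r.fun)
  c=r.x
  for n in('scene','side'):
    im=imaging.get_image(n).astype(int); R,G,B=im[...,0],im[...,1],im[...,2]
    m=(render(n,*c)>0)
    red=(R>130)&(G<80)&(B<80)&m; blue=(B>G+50)&(B>R+60)&cv2.dilate(m.astype(np.uint8),np.ones((15,15))).astype(bool)
    for nm,k,z in(('red',red,.06),('blue',blue,.071)):
        v,u=np.nonzero(k); p=onz(n,(u.mean(),v.mean()),z); d=p[:2]-c; print(n,nm,k.sum(),u.mean(),v.mean(),p,np.hypot(*d),np.degrees(np.arctan2(d[1],d[0])))
  # pointer cap: from crops
  for n,uv in(('scene',(190+424/4,187+455/4)),('side',(195+543/4,205+335/4))):
    p=onz(n,uv,.059); d=p[:2]-c; print(n,'ptr',p,np.hypot(*d),np.degrees(np.arctan2(d[1],d[0])))
  for n in('scene','side'):
    im=imaging.get_image(n).copy(); q=cv2.resize(im,None,fx=1,fy=1)
    for a in t:
      u=proj(n,(c[0]+.12*np.cos(a),c[1]+.12*np.sin(a),.06)); q[int(round(u[1])),int(round(u[0]))]=[0,255,0]
    u0=(290,262) if n=='scene' else (295,280)
    cv2.imwrite('pics/fit_%s.png'%n,cv2.resize(q[u0[1]-75:u0[1]+75,u0[0]-100:u0[0]+100],None,fx=4,fy=4,interpolation=0)[:,:,::-1])
E
python3 fit.py
```

```text
Traceback (most recent call last):
  File "fit.py", line 14, in <module>
    r=minimize(f,[.555,.1],method='Nelder-Mead',options=dict(initial_simplex=[[.555,.1],[.575,.1],[.555,.12]])); print(ns,r.x,r.fun)
  File "fit.py", line 13, in <lambda>
    f=lambda p:sum(np.abs(render(n,*p)-M[n]).sum() for n in ns)
               ~~~^^^^^^^^^^^^^^^^^^^^^^^^^^^^^^^^^^^^^^^^^^^^^
  File "fit.py", line 13, in <genexpr>
    f=lambda p:sum(np.abs(render(n,*p)-M[n]).sum() for n in ns)
                          ~~~~~~^^^^^^
  File "fit.py", line 7, in render
    P+= [proj(n,(x+.12*np.cos(a),y+.12*np.sin(a),z)) for a in t]
         ~~~~^^^^^^^^^^^^^^^^^^^^^^^^^^^^^^^^^^^^^^^
  File "h.py", line 11, in proj
    c=imaging.calibration(n); f=240/np.tan(np.radians(c['vfov'])/2); T=c['world_from_camera']
ValueError: time passes only in moves, steps and waits
```

```bash
cat >> h.py <<'E'
import pickle,os
_C={}
def calib(n):
    if n not in _C:
        f='cal_%s.pkl'%n
        if not os.path.exists(f): pickle.dump(imaging.calibration(n),open(f,'wb'))
        _C[n]=pickle.load(open(f,'rb'))
    return _C[n]
E
sed -i 's/c=imaging.calibration(n);/c=calib(n);/' h.py
python3 fit.py
```

```text
('scene',) [0.55895583 0.08782677] 496.0625
('side',) [0.55702557 0.08042039] 334.0
('scene', 'side') [0.55808914 0.08711108] 907.375
scene red 82 250.1341463414634 260.1951219512195 [0.63455677 0.15770554 0.06      ] 0.10407149737698317 42.713012478854914
scene blue 7 330.2857142857143 253.0 [0.48096872 0.01459489 0.071     ] 0.10585913799765159 -136.76240066253564
side red 64 261.984375 281.765625 [0.63722459 0.16303886 0.06      ] 0.10966972050175199 43.81493261071897
side blue 6 323.8333333333333 252.16666666666666 [ 0.47858154 -0.00089288  0.071     ] 0.11860081848419884 -132.09638620264644
scene ptr [0.45561694 0.18406419 0.059     ] 0.14106897610178915 136.58525520617027
side ptr [0.45265831 0.18415552 0.059     ] 0.14329439102438166 137.3717960521736
```

```bash
python3 -c "
from h import *
print(readout.read_state()['time'])"
```

```text
1.45
```

View pics/fit_scene.png

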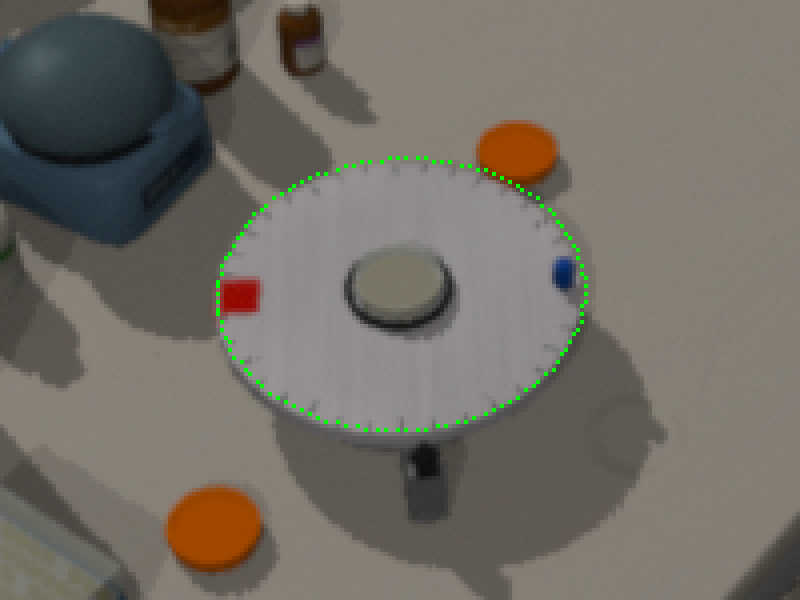

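View pics/fit_side.png

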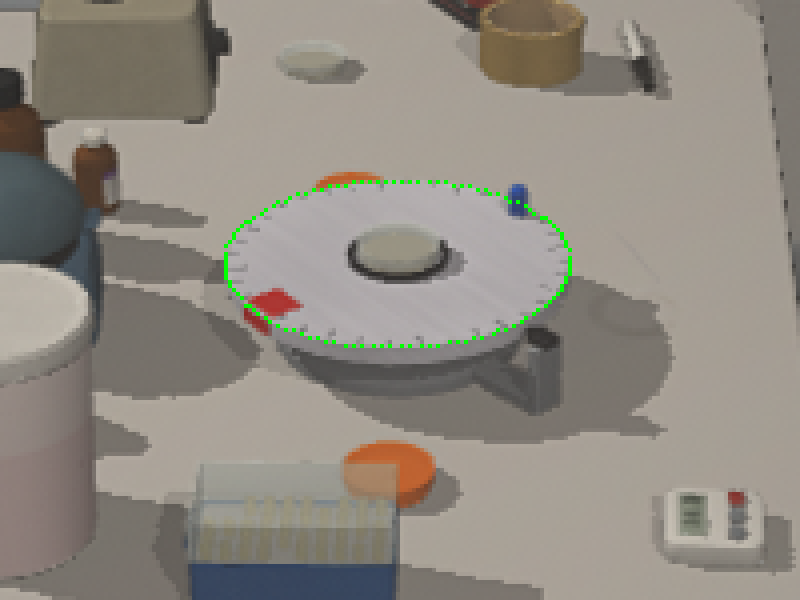

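```bash
cat >> h.py <<'E'
from scipy.spatial.transform import Rotation as Ro
def rel(p,s=None):
    s=s or readout.read_state()
    R=Ro.from_rotvec(s['tool_rot']).as_matrix(); return R.T@(np.array(p)-s['position'])
def head(s):
    R=Ro.from_rotvec(s['tool_rot']).as_matrix(); return np.degrees(np.arctan2(R[1,1],R[0,1]))
E
python3 - <<'E'
from h import *
s=readout.read_state(); print(head(s))
for p in((.40,-.35,.23),(.43,.06,.20),(.439,.053,.15)): print(p,rel(p,s).round(3))
E
```

```text
-74.94194450997486
(0.4, -0.35, 0.23) [ 0.295 -0.183  0.001]
(0.43, 0.06, 0.2) [ 0.431 -0.571  0.031]
(0.439, 0.053, 0.15) [ 0.438 -0.562  0.081]
```

>>> {"fn": "carry_out", "kwargs": {"commands": [{"travel": [0.06,-0.03,0],"turn": -6,"grip": 0},{"travel": [0.11,-0.06,0],"turn": -12,"grip": 0},{"travel": [0.155,-0.09,0],"turn": -18,"grip": 0},{"travel": [0.2,-0.12,0],"turn": -24,"grip": 0},{"travel": [0.24,-0.16,0],"turn": -30,"grip": 0},{"travel": [0.28,-0.2,0],"turn": -30,"grip": 0},{"travel": [0.31,-0.24,0],"turn": -30,"grip": 0},{"travel": [0.34,-0.28,0],"turn": -30,"grip": 0}]}}

```text
time: 2.25
position: [0.4001, -0.2846, 0.2315]
tool_rot: [2.901, 1.204, 0.0]
contact_force: [0.4, -0.8, -0.7]
opening: -0.005
```

```bash
python3 - <<'E'
from h import *
s=readout.read_state(); print(head(s),s['q'],s['qvel'])
for p in((.42,-.2,.23),(.43,.06,.20),(.439,.053,.15)): print(p,rel(p,s).round(3))
E
```

```text
-44.93336454125812 [ 0.91730136  0.05932892 -0.40448602  1.78661484  0.02445276  1.29983452
 -0.27731361] [-0.50660706 -0.24988668 -0.44520463  0.26042819 -0.06668841 -0.02255114
 -0.93211221]
(0.42, -0.2, 0.23) [ 0.074 -0.046  0.001]
(0.43, 0.06, 0.2) [ 0.265 -0.222  0.031]
(0.439, 0.053, 0.15) [ 0.266 -0.211  0.081]
```

>>> {"fn": "carry_out", "kwargs": {"commands": [{"travel": [0.034,-0.028,0.0],"turn": 0,"grip": 0},{"travel": [0.068,-0.056,0],"turn": 0,"grip": 0},{"travel": [0.102,-0.084,0],"turn": 0,"grip": 0},{"travel": [0.136,-0.112,0],"turn": 0,"grip": 0},{"travel": [0.17,-0.14,0.005],"turn": 0,"grip": 0},{"travel": [0.204,-0.168,0.015],"turn": 0,"grip": 0},{"travel": [0.237,-0.195,0.025],"turn": 0,"grip": 0},{"travel": [0.265,-0.22,0.03],"turn": 0,"grip": 0}]}}

```text
time: 3.05
position: [0.4312, 0.0605, 0.201]
tool_rot: [2.9, 1.205, 0.001]
contact_force: [1.3, -0.1, -0.4]
opening: -0.0
```

```bash
python3 - <<'E'
from h import *
s=readout.read_state(); print(s['time'],head(s),s['position'],s['q'],s['qvel'])
np.save('sw1.npy',np.r_[s['position'],s['tool_rot']])
snap('wrist','wrist1.png'); snap('side','side1.png');snap('scene','scene1.png')
E
```

```text
3.05 -44.88481084495152 [0.43124738 0.06047366 0.20099799] [ 0.59238474 -0.03942329 -0.80385985  1.93740914 -0.02902901  1.23102727
 -0.98481576] [-0.40196126  0.22879999 -0.49998105 -0.08056194  0.15182273 -0.10192944
 -0.95410355]
```

View pics/wrist1.png

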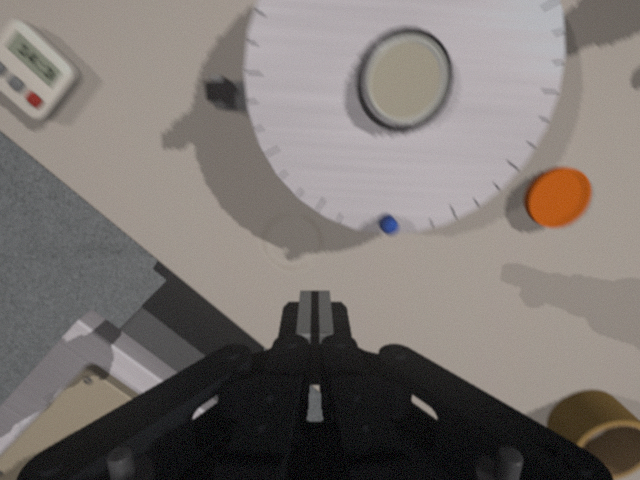

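View pics/scene1.png

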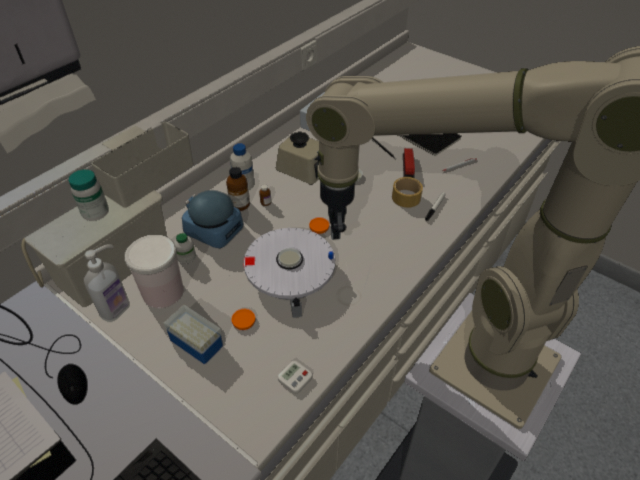

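View pics/side1.png

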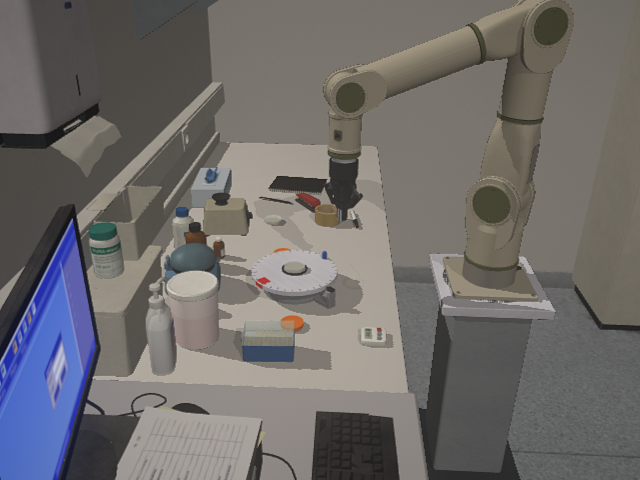

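```bash
cat >> h.py <<'E'
def wonz(uv,z,pos,rot):
    c=calib('wrist'); f=240/np.tan(np.radians(c['vfov'])/2); M=c['mount']
    R=Ro.from_rotvec(rot).as_matrix()
    d=R@(M[:3,:3]@np.array([(uv[0]-c['cx'])/f,-(uv[1]-c['cy'])/f,-1.])); o=R@M[:3,3]+pos
    return o+d*(z-o[2])/d[2]
E
python3 - <<'E'
from h import *
w=np.load('sw1.npy')
for n,uv,z in(('stud top',(389,225),.080),('dish top',(409,78),.073),('seat ring',(405,79),.065),('ptr tip',(236,97),.059),('ptr back',(206,90),.059),('rimL',(245,70),.06),('rimR',(566,50),.06),('rimB',(405,232),.06),('rim2',(258,10),.06),('rim3',(520,170),.06),('rim4',(300,196),.06),('orange',(560,197),.007)):
    p=wonz(uv,z,w[:3],w[3:]); d=p[:2]-[.558,.087]; print(n,p.round(4),np.hypot(*d).round(4),np.degrees(np.arctan2(d[1],d[0])).round(1))
E
```

```text
stud top [0.4768 0.0242 0.08  ] 0.1026 -142.3
dish top [0.5585 0.0943 0.073 ] 0.0073 85.8
seat ring [0.5581 0.0952 0.065 ] 0.0082 89.2
ptr tip [0.4598 0.1763 0.059 ] 0.1327 137.7
ptr back [0.4473 0.1956 0.059 ] 0.1551 135.5
rimL [0.4787 0.1836 0.06  ] 0.125 129.4
rimR [0.6557 0.0263 0.06  ] 0.115 -31.8
rimB [0.4816 0.0026 0.06  ] 0.1138 -132.2
rim2 [0.5143 0.2028 0.06  ] 0.1238 110.7
rim3 [ 0.5819 -0.0229  0.06  ] 0.1125 -77.7
rim4 [0.44   0.0882 0.06  ] 0.118 179.4
orange [ 0.6125 -0.0993  0.007 ] 0.1941 -73.7
```

```bash
python3 - <<'E'
from h import *
from scipy.optimize import least_squares
s=readout.read_state(); print(s['position'],np.abs(s['qvel']).max())
im=snap('wrist','wrist2.png').astype(int)
w=(s['position'],s['tool_rot'])
R,G,B=im[...,0],im[...,1],im[...,2]
k=(B>G+50)&(B>R+60); v,u=np.nonzero(k); print('stud',u.mean(),v.mean(),wonz((u.mean(),v.mean()),.078,*w))
P=spotter.silhouettes('platter','wrist'); print([(r['p'],r['centre'],r['mask'].sum()) for r in P])
m=P[0]['mask'].astype(np.uint8); cs=max(cv2.findContours(m,0,1)[0],key=cv2.contourArea)[:,0]
cs=np.array([c for c in cs if 3<c[1] and c[0]<636])
for z in (.06,):
  W=np.array([wonz(c,z,*w)[:2] for c in cs])
  r=least_squares(lambda p:np.hypot(W[:,0]-p[0],W[:,1]-p[1])-p[2],[.56,.09,.12],loss='soft_l1',f_scale=.002); print(r.x,np.abs(r.fun).mean())
  r=least_squares(lambda p:np.hypot(W[:,0]-p[0],W[:,1]-p[1])-.12,[.56,.09],loss='soft_l1',f_scale=.002); print(r.x,np.abs(r.fun).mean())
q=im.astype(np.uint8).copy()
cv2.drawContours(q,[cs[:,None]],-1,(0,255,0),1); cv2.imwrite('pics/w2c.png',q[:,:,::-1])
E
```

```text
[0.43131167 0.06066837 0.20129567] 0.06380179647401746
stud 393.1726618705036 228.72661870503597 [0.47720945 0.01914539 0.078     ]
[(0.55, [393.3, 124.9], np.int64(56689))]
[0.55688333 0.09242086 0.11875893] 0.00031358330509862826
[0.5578299  0.09339164] 0.0008600573835989096
```

View pics/w2c.png

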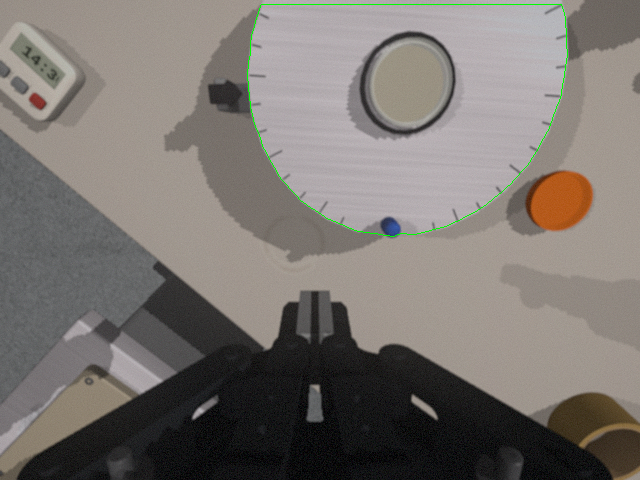

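>>> {"fn": "carry_out", "kwargs": {"commands": [{"travel": [0.004,0.003,0.045],"turn": 0,"grip": 0},{"travel": [0.005,0.005,0.09],"turn": 0,"grip": 0},{"travel": [0.005,0.006,0.125],"turn": 0,"grip": 0},{"travel": [0.005,0.006,0.131],"turn": 0,"grip": 0},{"travel": [0.005,0.006,0.132],"turn": 0,"grip": 0}]}}

```text
time: 3.8
position: [0.4393, 0.0563, 0.0694]
tool_rot: [2.902, 1.202, -0.002]
contact_force: [-0.5, 0.5, 0.1]
opening: 0.001
```

```bash
python3 - <<'E'
from h import *
s=readout.read_state(); print(s['time'],head(s),s['position'],s['contact_force'],rel((.478,.017,.069),s))
im=snap('scene','scene3.png'); cv2.imwrite('pics/c3.png',cv2.resize(im[180:330,230:430],None,fx=4,fy=4)[:,:,::-1])
im=snap('side','side3.png'); cv2.imwrite('pics/d3.png',cv2.resize(im[190:340,230:430],None,fx=4,fy=4)[:,:,::-1])
E
```

```text
3.8 -45.01485149310116 [0.43927045 0.05626417 0.06944124] [-0.54110085  0.47844192  0.14161556] [-0.00036326  0.05515009  0.00042799]
```

View pics/c3.png

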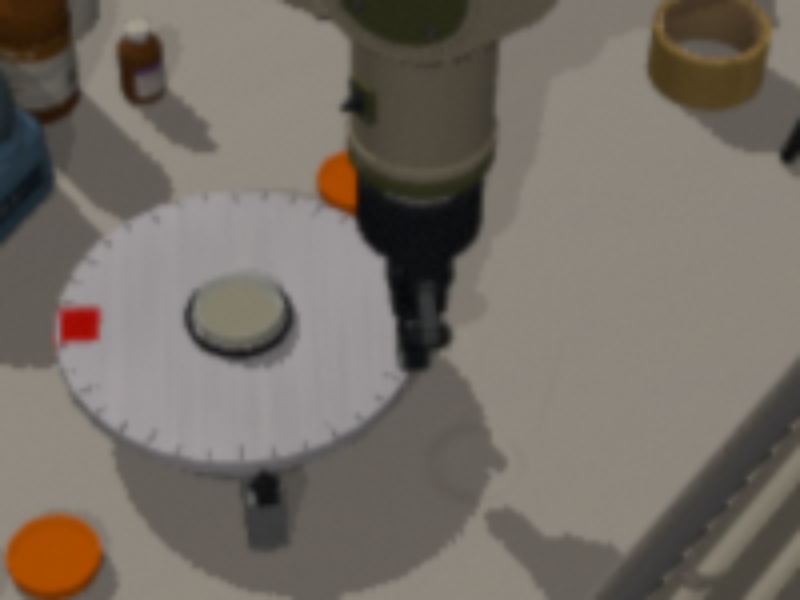

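View pics/d3.png

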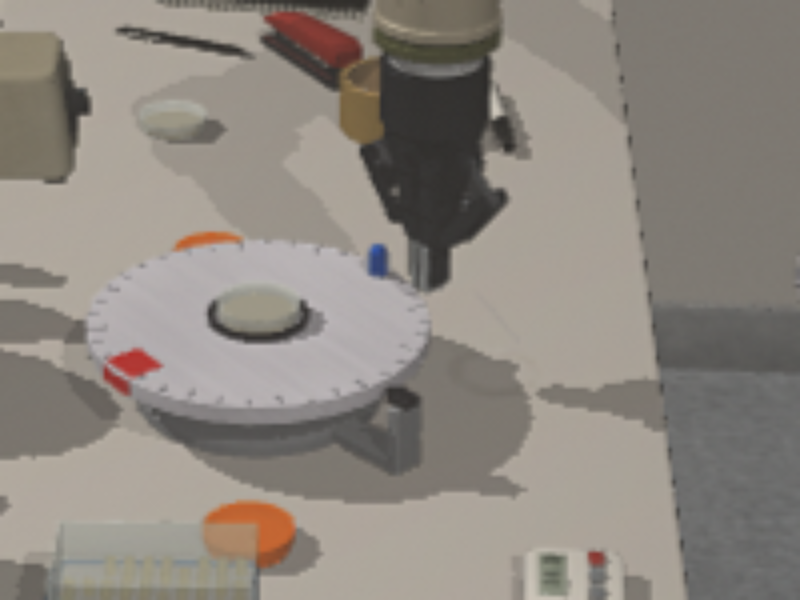

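The fingertip stands beside the stud (side crop: stud at (378,262), finger at (430,270)), clear of the platter and pointer. Flick now.

>>> {"fn": "carry_out", "kwargs": {"commands": [{"travel": [0.003,0.014,0],"turn": 0,"grip": 0},{"travel": [0.004,0.032,0],"turn": 0,"grip": 0},{"travel": [0.004,0.05,0],"turn": 0,"grip": 0},{"travel": [0.006,0.068,0],"turn": 0,"grip": 0},{"travel": [0.009,0.086,0],"turn": 0,"grip": 0},{"travel": [0.009,0.08,-0.01],"turn": 0,"grip": 0},{"travel": [0.009,0.07,-0.05],"turn": 0,"grip": 0},{"travel": [0.009,0.06,-0.06],"turn": 0,"grip": 0}]}}

```text
time: 4.7
position: [0.4912, 0.0208, 0.1347]
tool_rot: [2.9, 1.201, 0.009]
contact_force: [0.1, -0.4, 0.2]
opening: 0.001
```

```bash
cat > meas.py <<'E'
from h import *
import sys
C=np.array([.557,.089])
def ang(n):
    t=readout.read_state()['time']; im=imaging.get_image(n); I=im.astype(int); R,G,B=I[...,0],I[...,1],I[...,2]
    c=[proj(n,(C[0]+.123*np.cos(a),C[1]+.123*np.sin(a),z)) for a in np.linspace(0,6.28,60) for z in(.06,.042)]
    m=np.zeros((480,640),np.uint8); cv2.fillConvexPoly(m,np.int32(cv2.convexHull(np.float32(c))),1)
    red=(R>90)&(G<.45*R)&(B<.45*R)&(m>0); v,u=np.nonzero(red)
    if len(u)<10: return t,None,len(u),im
    p=onz(n,(u.mean(),v.mean()),.058); d=p[:2]-C
    return t,np.degrees(np.arctan2(d[1],d[0])),len(u),im
if __name__=='__main__':
    for i in range(int(sys.argv[1])):
        for n in('scene','side'):
            t,a,k,im=ang(n); print(n,t,a,k)
    f=sys.argv[2] if len(sys.argv)>2 else None
    if f: cv2.imwrite('pics/'+f,im[:,:,::-1])
E
python3 meas.py 3 side4.png; python3 -c "
from h import *
s=readout.read_state(); print(s['time'],s['position'],s['contact_force'])
for p in((.512,.036,.12),(.512,.036,.075)): print(rel(p,s))"
```

```text
scene 4.7 115.90898188201288 111
side 4.75 121.31944570782139 69
scene 4.8 129.5053612406765 103
side 4.85 133.90414657626525 59
scene 4.9 143.69625456965093 104
side 4.95 147.76062942621613 50
5.0 [0.48893227 0.01997066 0.13018628] [ 0.01933102 -0.51950535 -0.16213216]
[0.02764808 0.00494494 0.01019567]
[0.0276459  0.00487172 0.05519561]
```

View pics/side4.png

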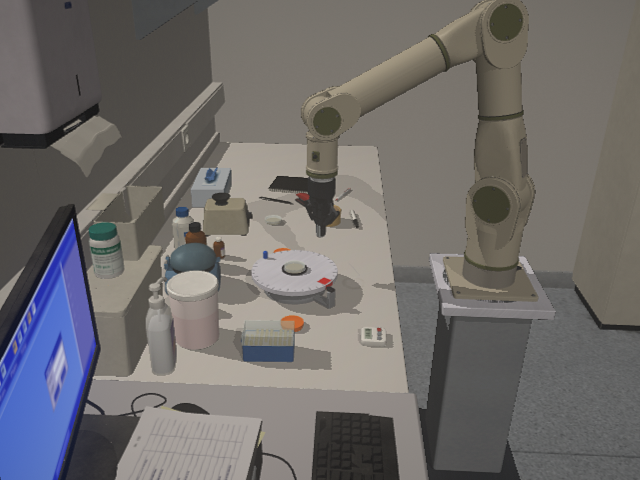

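>>> {"fn": "carry_out", "kwargs": {"commands": [{"travel": [0.014,0.003,0.01],"turn": 0,"grip": 0},{"travel": [0.028,0.005,0.03],"turn": 0,"grip": 0},{"travel": [0.028,0.005,0.05],"turn": 0,"grip": 0},{"travel": [0.028,0.005,0.06],"turn": 0,"grip": 0},{"travel": [0.028,0.005,0.06],"turn": 0,"grip": 0},{"travel": [0.028,0.005,0.06],"turn": 0,"grip": 0},{"travel": [0.028,0.005,0.06],"turn": 0,"grip": 0},{"travel": [0.028,0.005,0.06],"turn": 0,"grip": 0}]}}

```text
time: 5.8
position: [0.5128, 0.036, 0.071]
tool_rot: [2.901, 1.2, 0.003]
contact_force: [0.5, 0.2, -0.6]
opening: 0.001
```

```bash
python3 meas.py 2 side5.png; python3 - <<'E'
from h import *
im=snap('scene','scene5.png'); cv2.imwrite('pics/c5.png',cv2.resize(im[180:330,230:430],None,fx=4,fy=4)[:,:,::-1])
E
```

```text
scene 5.8 -113.71612371550539 41
side 5.85 -101.70918294349147 12
scene 5.9 -104.26233452880678 10
side 5.95 -94.05255157502597 29
```

View pics/c5.png

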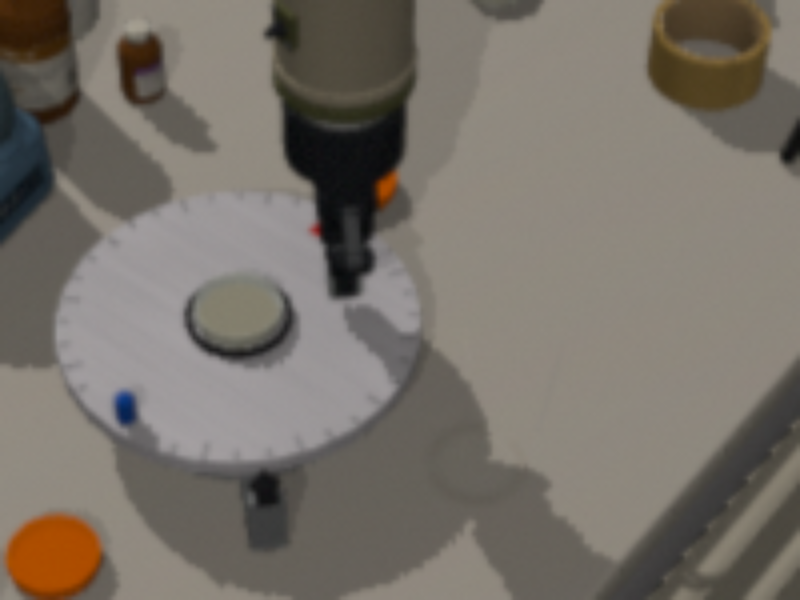

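```bash
cat > fitw.py <<'E'
from meas import *
N=int(sys.argv[1]); D=[]
for i in range(N):
    t,a,k,im=ang('scene')
    if a is not None and k>85: D.append((t,a))
D=np.array(D); a=np.unwrap(np.radians(D[:,1])); t=D[:,0]; t0=t[-1]
P=np.polyfit(t-t0,a,2); print('n',len(t),'t0',t0,'ang',np.degrees(P[2])%360,'w',P[1],'acc',2*P[0],'res deg',np.degrees(np.std(a-np.polyval(P,t-t0))))
s=readout.read_state(); print(s['time'],s['position'],s['contact_force'])
# predicted times to reach 136.7deg
tgt=np.radians(136.7)
for kk in range(-1,30):
    x=tgt+2*np.pi*kk-P[2]%(2*np.pi)
    if x<0: continue
    acc=-.1; w=P[1]; disc=w*w+2*acc*x
    if disc<0: break
    print(kk,'t',round(t0+(-w+np.sqrt(disc))/acc,3),'w',round(np.sqrt(disc),2))
E
python3 fitw.py 100
```

```text
n 16 t0 8.35 ang 163.5015506150531 w 1.7650805348258891 acc -0.0745073466913664 res deg 0.12867584916939234
11.05 [0.51235856 0.03616552 0.07021802] [-0.40314426  0.94108768  0.97005418]
1 t 12.028 w 1.4
2 t 17.659 w 0.83
```

```bash
sed -i 's/k>85/k>35/' fitw.py; sed -i 's/^D=np.array(D);/np.save("D.npy",D);D=np.array(D);/' fitw.py; python3 fitw.py 44; python3 -c "
import numpy as np
print(np.load('D.npy').round(1).tolist())"
```

```text
n 44 t0 13.2 ang 221.13711295856024 w 1.2707517192577107 acc -0.08092172334339627 res deg 0.2133379010013972
13.25 [0.51232555 0.03614541 0.07018091] [ 0.62579721 -0.67875136  0.16223212]
1 t 17.827 w 0.81
[[11.0, 53.7], [11.1, 57.8], [11.2, 62.1], [11.2, 65.9], [11.2, 70.1], [11.3, 74.6], [11.4, 78.6], [11.4, 82.7], [11.4, 86.9], [11.5, 91.1], [11.6, 95.0], [11.6, 98.7], [11.6, 102.8], [11.7, 107.0], [11.8, 110.8], [11.8, 114.8], [11.8, 118.8], [11.9, 122.1], [12.0, 126.7], [12.0, 130.6], [12.0, 134.3], [12.1, 138.1], [12.2, 142.1], [12.2, 145.8], [12.2, 149.8], [12.3, 153.4], [12.4, 157.3], [12.4, 161.1], [12.4, 164.9], [12.5, 168.9], [12.6, 172.6], [12.6, 176.5], [12.6, -179.3], [12.7, -175.6], [12.8, -171.9], [12.8, -168.4], [12.8, -164.4], [12.9, -160.8], [13.0, -157.0], [13.0, -153.4], [13.0, -149.7], [13.1, -146.0], [13.2, -142.9], [13.2, -139.0]]
```

```bash
sed -i 's/if a is not None and k>35:/if a is not None and k>60 and t>float(sys.argv[2]):/' fitw.py;  python3 fitw.py 66 15.0; python3 -c "
import numpy as np
print(np.load('D.npy').round(1).tolist())"
```

```text
n 28 t0 16.5 ang 59.994562662824094 w 0.8620220111058413 acc -0.10759915565192998 res deg 0.11738554893663254
16.55 [0.51232749 0.03618653 0.07019235] [ 0.3680395  -1.0605036  -0.03323984]
0 t 18.226 w 0.69
[[15.1, -15.2], [15.2, -9.4], [15.2, -6.6], [15.3, -3.8], [15.4, -0.8], [15.4, 2.0], [15.4, 4.7], [15.5, 7.5], [15.6, 10.2], [15.6, 13.2], [15.6, 15.6], [15.7, 18.4], [15.8, 21.4], [15.8, 23.7], [15.8, 26.6], [15.9, 29.2], [16.0, 32.0], [16.0, 34.7], [16.0, 37.3], [16.1, 39.4], [16.2, 42.3], [16.2, 45.1], [16.2, 47.4], [16.3, 50.0], [16.4, 52.7], [16.4, 55.0], [16.4, 57.5], [16.5, 59.9]]
```

>>> {"fn": "carry_out", "kwargs": {"commands": [{"travel": [0,0,0.002],"turn": 0,"grip": 0},{"travel": [0,0,0.004],"turn": 0,"grip": 0},{"travel": [0,0,0.005],"turn": 0,"grip": 0},{"travel": [0,0,0.005],"turn": 0,"grip": 0},{"travel": [0,0,0.005],"turn": 0,"grip": 0},{"travel": [0,0,0.005],"turn": 0,"grip": 0},{"travel": [0,0,0.005],"turn": 0,"grip": 0},{"travel": [0,0,0.005],"turn": 0,"grip": 0}]}}

```text
time: 17.35
position: [0.5124, 0.0361, 0.0652]
tool_rot: [2.901, 1.201, 0.001]
contact_force: [0.3, 1.0, 0.1]
opening: 0.0
```

```bash
sed -i 's/P=np.polyfit(t-t0,a,2)/P=np.polyfit(t-t0,a,1); P=np.r_[0,P]/' fitw.py;  python3 fitw.py 5 15.0
```

```text
n 5 t0 17.55 ang 109.21849926649267 w 0.7681758353619383 acc 0.0 res deg 0.009992317623373015
17.6 [0.51233461 0.03614496 0.06518632] [0.26534092 0.21962366 0.56092631]
0 t 18.202 w 0.7
```

>>> {"fn": "carry_out", "kwargs": {"commands": [{"travel": [0,0,0],"turn": 0,"grip": 0},{"travel": [0,0,0],"turn": 0,"grip": 0},{"travel": [0,0,0],"turn": 0,"grip": 0},{"travel": [0,0,0],"turn": 0,"grip": 0},{"travel": [0,0,0],"turn": 0,"grip": 0},{"travel": [0,0,0.009],"turn": 0,"grip": 0},{"travel": [0,0,0.009],"turn": 0,"grip": 0}]}}

```text
time: 18.3
position: [0.5163, 0.0345, 0.0599]
tool_rot: [2.897, 1.196, 0.01]
contact_force: [-5.8, -7.8, 39.7]
opening: 0.003
```

```bash
python3 meas.py 3 side6.png; python3 - <<'E'
from h import *
s=readout.read_state(); print(s['time'],s['position'],s['contact_force'])
im=snap('scene','scene6.png'); cv2.imwrite('pics/c6.png',cv2.resize(im[220:320,230:360],None,fx=6,fy=6,interpolation=2)[:,:,::-1])
im=snap('side','side6b.png'); cv2.imwrite('pics/d6.png',cv2.resize(im[230:330,235:365],None,fx=6,fy=6,interpolation=2)[:,:,::-1])
np.save('sw3.npy',np.r_[s['position'],s['tool_rot']]); snap('wrist','wrist6.png')
E
```

```text
scene 18.3 138.00505420321082 96
side 18.35 139.89861024634536 53
scene 18.4 137.35382626324255 96
side 18.45 139.89861024634536 53
scene 18.5 137.4711789090943 97
side 18.55 139.89861024634536 53
18.6 [0.51603045 0.03477058 0.05990115] [-4.73787495 -6.78351635 38.07093809]
```

View pics/c6.png

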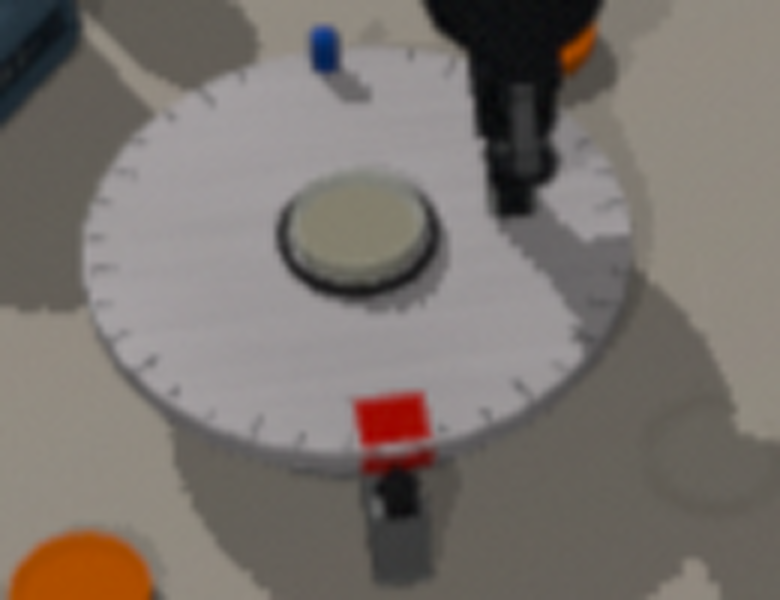

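View pics/d6.png

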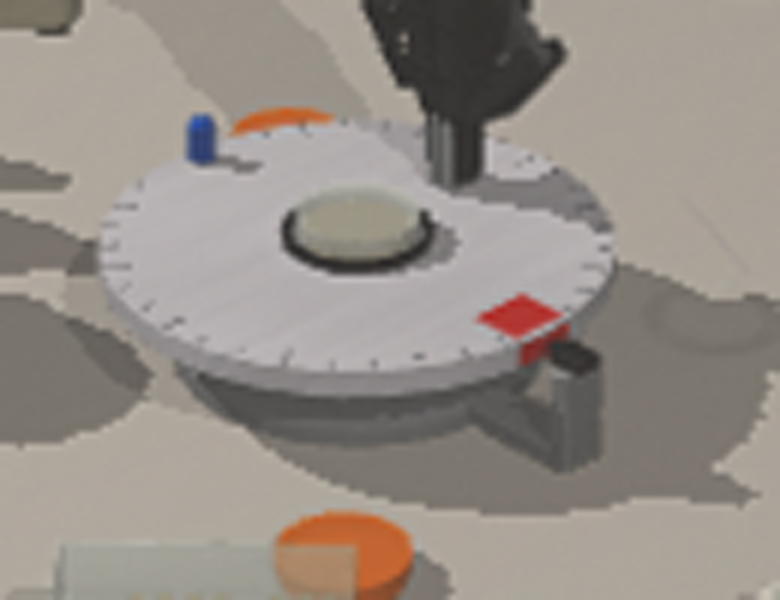

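View pics/wrist6.png

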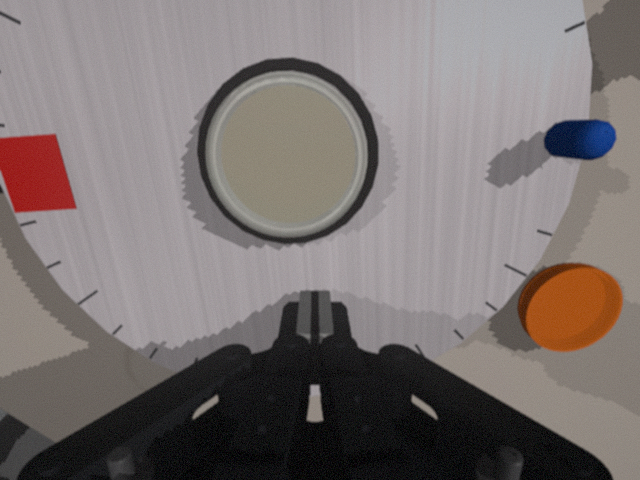

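>>> {"fn": "carry_out", "kwargs": {"commands": [{"travel": [0,0,0.002],"turn": 0,"grip": 0},{"travel": [0,0,0.002],"turn": 0,"grip": 0},{"travel": [0,0,0.002],"turn": 0,"grip": 0},{"travel": [0,0,0.002],"turn": 0,"grip": 0}]}}

```text
time: 19.15
position: [0.5181, 0.0337, 0.06]
tool_rot: [2.895, 1.194, 0.014]
contact_force: [-4.7, -5.2, 24.7]
opening: 0.003
```

```bash
python3 meas.py 3 side7.png; python3 - <<'E'
from h import *
im=snap('scene','scene7.png'); cv2.imwrite('pics/c7.png',cv2.resize(im[220:320,230:360],None,fx=6,fy=6,interpolation=2)[:,:,::-1])
s=readout.read_state(); print(s['time'],s['position'],s['contact_force'])
E
```

```text
scene 19.15 139.62115390650902 97
side 19.2 142.2001990390239 52
scene 19.25 139.5462936432614 96
side 19.3 142.079945067172 53
scene 19.35 139.62115390650902 97
side 19.4 142.2001990390239 52
19.5 [0.51808817 0.03366356 0.05998452] [-3.70287085 -4.83410001 25.06806672]
```

View pics/c7.png

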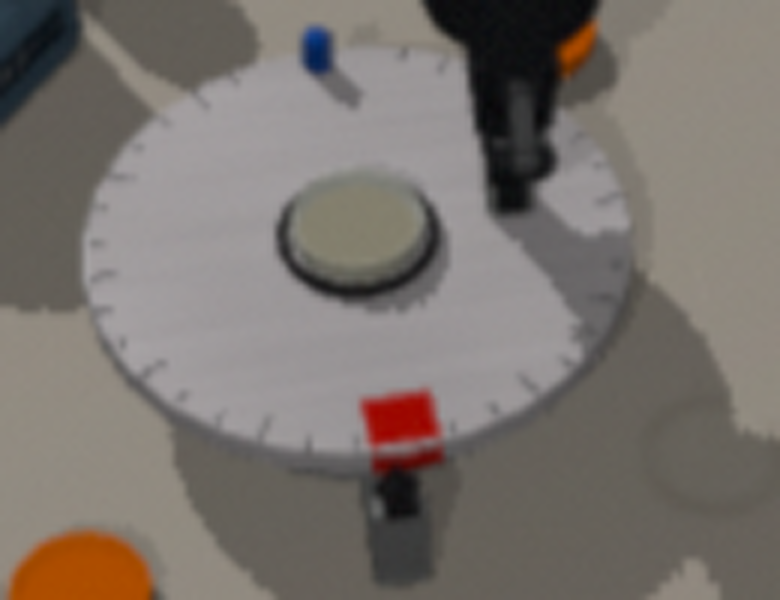

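Mark has crept about 6 mm past the pointer; dragging it back a few mm with the pressed fingertip.

>>> {"fn": "carry_out", "kwargs": {"commands": [{"travel": [0,-0.002,0.002],"turn": 0,"grip": 0},{"travel": [0,-0.004,0.002],"turn": 0,"grip": 0},{"travel": [0,-0.006,0.002],"turn": 0,"grip": 0},{"travel": [0,-0.006,0.002],"turn": 0,"grip": 0},{"travel": [0,-0.006,0.002],"turn": 0,"grip": 0}]}}

```text
time: 20.0
position: [0.5157, 0.0359, 0.06]
tool_rot: [2.892, 1.189, 0.017]
contact_force: [-5.0, -8.7, 26.8]
opening: -0.0
```

```bash
python3 meas.py 4 side8.png; python3 - <<'E'
from h import *
im=snap('scene','scene8.png'); cv2.imwrite('pics/c8.png',cv2.resize(im[220:320,230:360],None,fx=6,fy=6,interpolation=2)[:,:,::-1])
im=snap('side','side8b.png'); cv2.imwrite('pics/d8.png',cv2.resize(im[230:330,235:365],None,fx=6,fy=6,interpolation=2)[:,:,::-1])
s=readout.read_state(); print(s['time'],s['position'],s['contact_force'])
E
```

```text
scene 20.0 136.82518904550744 95
side 20.05 138.80482742684038 53
scene 20.1 136.85732645519263 94
side 20.15 138.80482742684038 53
scene 20.2 136.82518904550744 95
side 20.25 138.80482742684038 53
scene 20.3 136.76211889297105 96
side 20.35 138.80482742684038 53
20.5 [0.51573521 0.03583279 0.05996691] [-5.63196725 -9.1250384  27.50201534]
```

View pics/c8.png

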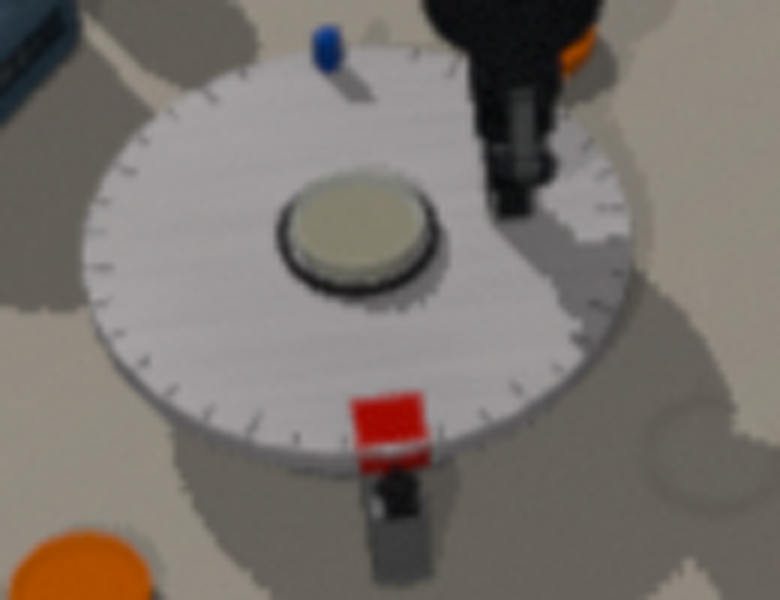

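View pics/d8.png

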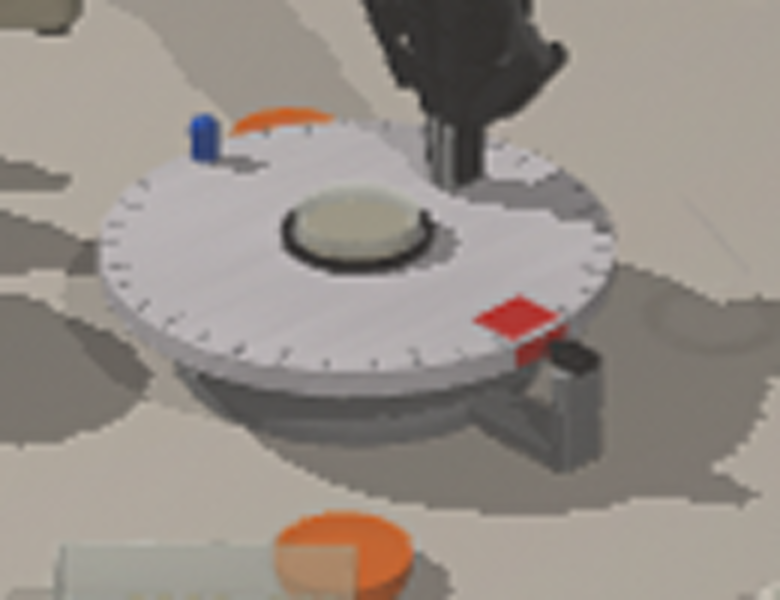

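The mark is centred on the pointer (scene crop: mark's rim edge at (392,450), pointer at (398,480)). The platter is still, the dish is in its seat, and the fingertip presses with about 27 N.

```bash
python3 -c "
from workcell import robot
print(robot.hand_in())"
```

```text
the job is handed in; nothing more can be done
None
```

I flicked the platter by its stud, let it run free, then braked it with the shut fingertips and handed the job in at about 20.5 s. The fingertips were still pressing the flat, about 7 cm from the axis.

- **Spin:** it left the finger at about 2.4 rad/s. It then ran untouched for about 13 s and had slowed to about 0.7 rad/s when I braked it. It was still at 1.27 rad/s at 13.2 s, so the two-second minimum speed was met with room to spare.
- **Stop:** the first brake put the mark close to the pointer. When I eased the force from 38 N to 25 N, the mark crept about 6 mm past, so I dragged it back with the pressed finger.
- **Last checks:** the angle readings were steady to 0.1° over 0.35 s and the finger pressed with about 27 N. In the last pictures the dish is in its seat, and I saw nothing near the turntable moved; I did not re-measure the bystanders' positions.
- **Disagreement:** the scene camera put the mark at 136.8°, against the pointer at about 136.8°. The side camera read 138.8° for the mark, about 1.4° (3 mm along the rim) past its own reading of the pointer. Both are well within the 18 mm allowed.

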